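# Clamp a silicone owl mould for pouring

### The arm

A 6-joint arm with a two-finger parallel gripper is mounted at the origin on a cart in front of the work surface, level with it; the furniture and walls round the work are solid. World frame = base frame: x ahead of the robot, y to its left, z up, the work surface at z = 0. Lengths are in m, angles in rad, forces in N, time in s.
With the tool pointing down it reaches from about 0.35 to 0.775 m from the base axis. Payload 5.5 kg.
Tool frame: the origin (TCP) lies between the finger pads; the fingertips stand 19 mm ahead of it and the grasp point (between the pads) is the TCP; z points along the fingers, y is the line along which they close (so a half turn about z gives the same grasp; the last joint's range is limited). The gripper opens to 85 mm and grips with 20 to 120 N. Pads are 22 mm wide; open, the fingers measure 114 mm over their backs; the gripper's body (76 mm by 85 mm) begins 54 mm behind the grasp point. The pads swing forward as they close: fully open they stand 13 mm farther back than shut.
Start: joints at [-1.383, 0.313, 0.046, 1.304, 0, 1.431], TCP at [0.185, -0.544, 0.25] pointing down, gripper open.
Joint ranges: [-2.76, 2.76], [-0.86, 1.69], [-1.03, 1.26], [-2.2, 2.34], [-1.47, 1.5], [-3.14, 3.14]. Speed limits (rad/s): [2.57, 2.57, 3.14, 3.14, 3.14, 3.14].

### API

Orientations are given as a unit quaternion [w, x, y, z].
In Python, from workcell import env gives the robot as it stands.
- The arm moves only by the tool carry_out, never from a script. Its argument "increments" is a list that holds one entry, the list of rows, each a list of 6 numbers: the shift along the tool's x, y, z each as a share of 50 cm, from -1 to 1, then the turn, a rotation vector about the tool's x, y, z each as a share of 2 pi rad, from -1 to 1. In form: [[[x, y, z, ax, ay, az], ...]]. A call has 1 to 5 rows; each row is the pose to reach, as a shift and turn from the pose commanded when the call began, along the tool's axes at that moment, turning the shorter way round; what a row does not reach only later rows make up. A row lasts 1/8 s, in which the tool goes at most 62.5 mm and 10.7 degrees, less where a joint would pass 70% of its speed; a pose out of reach is approached as far as the arm can. A call with a number of a shift or a turn outside -1 to 1 is refused whole. A call with a gripper value outside its range is refused whole. "jaw" is the closure, from 0 (fully open) to 1 (shut), set as the call begins (left out, the last holds). The fingers move at their own pace and stop on an object; "squeeze" is the grip in N (left out, the last holds). Time passes only in rows, so rows that repeat a pose let the fingers close. It gives the time, the measured TCP pose, the force, the opening and the grip force at its end, in the units of the state.
- env.get_state(): the state, without advancing time (a new reading comes with each control period).
- env.read_camera(name): name is "side" or "top"; returns a dict with "frame" (384x512x3 uint8, blue, green, red), "z_map" (384x512 float32, m along the optical axis (not along the pixel's ray), 0 where there is no reading), "intrinsics" (3x3 intrinsics, pixels), "k1" (the pictures are not rectified: a ray, as slopes to the right and down, at radius r is drawn at 1 + k1 r^2 times it, then the intrinsics apply), "R" (3x3) and "t" (3): a world point X has camera coordinates R X + t. Camera axes: x right, y down, z forward; pixel columns grow to the right and rows downward; lengths in m; the calibration is good to about 2 mm. A picture is of the moment at which its call begins.
- env.hand_in(): hands the job in; it is judged then, once.
Trained networks look in the newest picture that a camera, given by its name, has taken for a name from the list of things; names that differ only in an ending like _2 or _b are one class to them, and where a whole thing is asked for, a point or a joint stands for the part that bears it (a point fixed in the world has none). Each returns a list of dicts, best first, with "score" (0 to 1); they miss things now and then, are a little off and sometimes report something else, mostly with a low value. They report only what shows in the picture. A call takes as long as a camera call. They do not tell look-alikes from the thing itself.
- env.find_in(camera, name): "position" ([x, y, z] in m, in world coordinates, good to about 4 mm: the middle of the surface that is visible of it).
The state is a dict: "clock": time; "joint_pos": joint angles; "qvel": joint speeds; "tau": joint torques, N m; "tcp_pos": TCP position; "orientation": TCP orientation; "wrist_force": force on the tool from outside, world axes, zero at the start; "ft_torque": the same for the moment, N m; "finger_gap": finger opening in m; "grip_force": force on a finger pad.
Only numpy, scipy, OpenCV 4.12 (cv2) and the standard library are available. Lean on these libraries where they do the work, as an engineer would, in place of code of your own. Each camera call takes 0.05 s, during which the arm holds its last target. There are 200 camera calls.

### The job

Clamp the ivory owl mould ready for pouring: push the orange lock slide out of its keeper so that the blue jaw is free, push the jaw along the bed until its sprung rubber pad squeezes the mould against the back stop without tipping it, then push the lock slide fully home between two teeth of the steel strip, so that the jaw stays put. The pad must end clearly pressed in but not bottomed, with the mould standing upright and square against the back stop; do not knock the things beside the clamp.

Things in the scene. Friction and masses are not known exactly. Their poses are not given: they have to be found in the camera images.
- clamp: Bench clamp for silicone moulds, fixed to the table: grey bed plate 350 x 160 x 10 mm with two steel rails. Origin: underside of the bed, near its middle. x runs along the bed from the tail (where the jaw is parked) to the back stop, y towards the edge that carries the keeper and the toothed strip, z up. The bed reaches from y = -74 to +86 mm.
- keeper (a point): Middle of the top of the steel park keeper, at clamp x = -126, y = +78 mm, 38 mm above the table: two cheeks 6.5 mm apart that hold the nose of the lock slide while the jaw is parked.
- tooth_row (a point): Fixed point of the bed at clamp x = -55, y = +78 mm, 38 mm up, about the middle of the toothed steel strip, NOT a gap: the strip sits in slots, within 6 mm either way, unmeasured, so the gaps must be felt. 7 teeth 5.5 mm thick, gaps 6.5 mm (pitch 12), facing -y. On a tooth the lock slide stops 5 to 6 mm short of home; its blunt 4.5 mm nose enters if within some 2.5 mm of a gap's middle.
- jaw (a joint): Travel of the blue jaw carriage along the clamp's +x, m: 0 = parked (held by the lock slide in the keeper), at most 0.112. Once free it moves against a steady friction of about 10 N and stays where it is left. The front face of its jaw plate stands at clamp x = -60 mm + this value; the plate is 100 mm wide and reaches 98 mm above the table.
- lock (a joint): Lock slide across the top of the jaw carriage, m. 0 = fully home (nose 5 to 6 mm deep between two teeth or in the keeper, jaw locked), 0.011 = drawn fully back; the nose is clear from 0.007. It moves along the clamp's y: pushed to -y it frees, to +y it locks. Friction about 3 N, no spring: it stays where it is left.
- pad (a joint): How far the sprung rubber pad in front of the jaw plate is pressed in, m: 0 = relaxed, 0.022 = bottomed. Spring 420 N/m (9.2 N when bottomed, less than the jaw's friction, so the jaw does not creep back). Pushing the mould along the bed takes 1 to 2 N, so the pad gives up to 5 mm before the mould is against the stop. Two steel guide pins come out of the jaw plate's rear by the same amount.
- lock_tab (a point): Middle of the top of the lock slide's orange thumb tab, 20 x 10 mm (clamp x, y), 26 mm tall, top 61.5 mm above the table; it is at clamp x = -126 mm + jaw, y = +25 mm - lock. The flat slide under it tops out at 36.5 mm, the dark strap over the slide (clamp y = 43 to 61 mm) at 40 mm, the blue carriage elsewhere at 28 mm above the table.
- push_bar (a point): Middle of the axis of the jaw's steel push bar: round, 12 mm thick, straight for 88 mm along the clamp's y, axis 59 mm above the table, 36 mm behind the jaw plate's front face, on posts at y = +-50 mm. Its axis is 30 mm ahead (+x) of the lock tab's middle: a fingertip on the -y side of the drawn-back tab can push the bar to +x and the tab to +y from one spot.
- pad_face (a point): Middle of the pad's rubber face (66 x 46 mm, 66 mm above the table), which looks to the clamp's +x; relaxed, it is 34 mm in front of the jaw plate's front face.
- back_stop: Fixed grey angle bracket with a black rubber face 96 x 84 mm; origin at the middle of the foot of that face, on the bed's top (10 mm above the table); axes as the clamp's; the face looks to -x. Its place along the bed differs from start to start.
- owl_mould: Loose ivory silicone mould shaped as an owl, 76 mm through (its x), 93 mm wide, 111 mm high, 0.13 to 0.25 kg; origin at the middle of its underside, x roughly along the clamp's x. It stands on the bed up to 12 mm clear of the back stop; against the stop its origin is 39 to 40 mm from the stop's face. Its side towards the pad is 37 mm from its origin.
- wick_tin: Bystander on the far side of the clamp: pale grey screw tin, 62 mm across, 42 mm high; origin at the middle of its underside.
- scent_bottle: Bystander on the far side of the clamp: small brown dropper bottle with a black cap, 29 mm across, 72 mm high; origin at the middle of its underside.
- clover_mould: Bystander on the far side of the clamp: three-lobed ivory mould, 56 x 61 x 42 mm; origin at the middle of its underside.
There are look-alikes about, which are no part of the job. Leave any red look-alike of the owl_mould alone.

How it is judged:
By the outcome, as a careful person would: the job done as asked, in the order asked, and still so for the second after the job is handed in, with the robot touching nothing.
It also fails if it takes over 53 s, if anything falls off the work surface, if the arm or the gripper's body presses on something with over 40 N, if the wrist force passes 120 N, or if a joint passes its speed limit or range.

## Working session

There is one attempt and no reset: what is moved stays moved. The work goes in short steps, Python scripts to look and compute and a tool call to move; the robot and the scene stay as the last step left them, time stands still between calls to the robot, and variables do not carry over. Pictures are saved under pics/ and viewed, at most 10 in all, crops included, and the job is handed in when it is done.

Besides the shell and the picture viewer there is one more tool, called after "Request:" as name(argument=value, ...), one argument or row to a line, values as JSON. carry_out: Moves the arm, as the interface text tells. Its arguments: {"type":"object","properties":{"increments":{"type":"array","items":{"type":"array","items":{"type":"array","items":{"type":"number","minimum":-1,"maximum":1}}}},"jaw":{"type":"number"},"squeeze":{"type":"number"}},"required":["increments"]}

```bash
mkdir -p pics
cat > h.py <<'E'
import numpy as np, cv2
from workcell import env
def proj(c,X):
    X=np.atleast_2d(X); p=X@np.array(c["R"]).T+np.array(c["t"]); s=p[:,:2]/p[:,2:]
    s=s*(1+c["k1"]*(s**2).sum(1,keepdims=True)); K=np.array(c["intrinsics"])
    return s@K[:2,:2].T+K[:2,2]
def cloud(c):
    K=np.array(c["intrinsics"]); v,u=np.mgrid[:384,:512].astype(float)
    d=np.stack([(u-K[0,2])/K[0,0],(v-K[1,2])/K[1,1]],-1); s=d.copy()
    for _ in range(8): s=d/(1+c["k1"]*(s**2).sum(-1,keepdims=True))
    z=c["z_map"][...,None]; P=np.concatenate([s*z,z],-1)
    W=(P-np.array(c["t"]))@np.array(c["R"]); W[c["z_map"]==0]=np.nan
    return W
E
python3 - <<'E'
from h import *
ims=[]
for n in ["side","top"]:
    c=env.read_camera(n); ims.append(c["frame"]); np.save(f"{n}_W.npy",cloud(c)); cv2.imwrite(f"pics/{n}0.png",cv2.resize(c["frame"],(800,600)))
    import pickle; pickle.dump(c,open(f"{n}0.pkl","wb"))
    for k in ["clamp","keeper","tooth_row","jaw","lock","lock_tab","push_bar","pad","pad_face","back_stop","owl_mould","wick_tin","scent_bottle","clover_mould"]:
        r=env.find_in(n,k); print(n,k,[(np.round(q["position"],3).tolist(),round(q["score"],2)) for q in r[:3]])
print(env.get_state())
E
```

```text
side clamp [([0.51, -0.207, 0.027], 0.95), ([0.476, -0.24, 0.031], 0.72)]
side keeper [([0.513, -0.208, 0.032], 0.89)]
side tooth_row [([0.51, -0.21, 0.026], 0.7), ([0.648, -0.156, 0.044], 0.48)]
side jaw [([0.504, -0.214, 0.034], 0.67)]
side lock [([0.472, -0.243, 0.04], 0.56)]
side lock_tab [([0.474, -0.242, 0.03], 0.77)]
side push_bar [([0.506, -0.215, 0.038], 0.81)]
side pad [([0.511, -0.157, 0.087], 0.72), ([0.514, -0.21, 0.025], 0.44)]
side pad_face [([0.51, -0.151, 0.082], 0.63)]
side back_stop [([0.577, -0.027, 0.092], 0.98)]
side owl_mould [([0.709, 0.04, 0.073], 0.98), ([0.758, -0.254, 0.076], 0.91), ([0.54, -0.103, 0.091], 0.62)]
side wick_tin [([0.646, -0.155, 0.043], 0.83)]
side scent_bottle [([0.667, -0.092, 0.046], 0.77)]
side clover_mould [([0.632, -0.237, 0.027], 0.94), ([0.515, -0.211, 0.031], 0.68), ([0.473, -0.243, 0.039], 0.34)]
top clamp [([0.497, -0.152, 0.004], 0.72)]
top keeper [([0.496, -0.153, 0.009], 0.81)]
top tooth_row [([0.501, -0.155, 0.012], 0.95)]
top jaw [([0.496, -0.218, 0.023], 0.94), ([0.499, -0.15, 0.009], 0.45)]
top lock [([0.467, -0.236, 0.037
[... 544 characters left out ...]
.84)]
{'clock': 1.5, 'joint_pos': array([-1.38260404e+00,  3.13233319e-01,  4.60970447e-02,  1.30364177e+00,
        3.49630185e-05,  1.43120267e+00]), 'qvel': array([-0.00069159,  0.00010551,  0.00145502,  0.00076608,  0.00185802,
       -0.00114727]), 'tau': array([-1.23659170e-04, -4.80461562e+01,  2.98809743e+01,  1.48731715e-04,
       -3.39021244e-04, -1.84983762e-06]), 'tcp_pos': array([ 0.1851278 , -0.54440613,  0.250303  ]), 'orientation': array([8.71247276e-06, 9.86599582e-01, 1.63160239e-01, 1.76984204e-05]), 'wrist_force': array([-0.53079264, -0.53728468,  0.00460082]), 'ft_torque': array([0.01553571, 0.02396316, 0.05235739]), 'grip_force': 0.0, 'finger_gap': 0.08555055054813168}
```

View pics/side0.png

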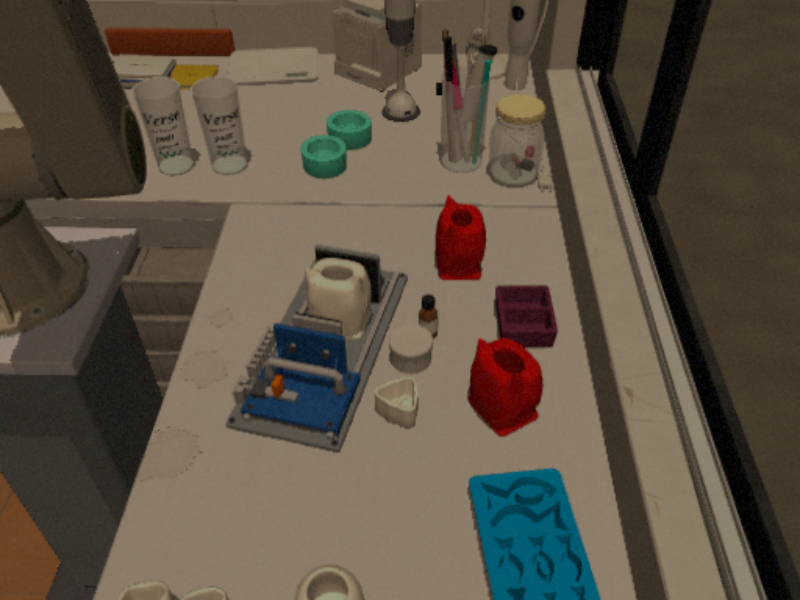

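View pics/top0.png

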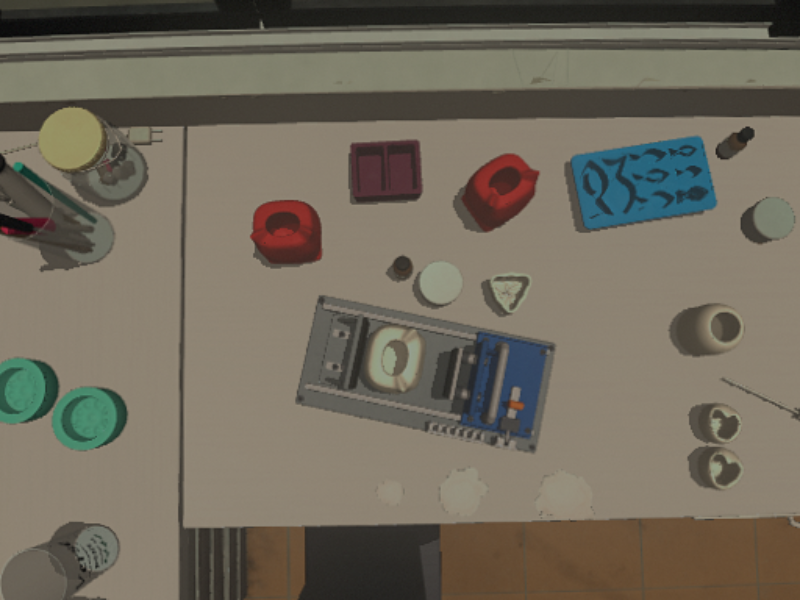

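The ivory owl in the clamp is at side pixel (338,290) and top pixel (393,358). The other owl shapes are red, at side (460,240) and (505,385), so they are the look-alikes. The jaw tail is at the robot's right, so clamp +x points to about world +y and clamp +y points towards the robot. Next I fit the clamp pose.

```bash
cat > m.py <<'E'
from h import *
import pickle
C={n:pickle.load(open(f"{n}0.pkl","rb")) for n in ["top","side"]}
def ray(c,uv,z):
    K=np.array(c["intrinsics"]); d=(np.array(uv,float)-K[:2,2])/[K[0,0],K[1,1]]; s=d.copy()
    for _ in range(8): s=d/(1+c["k1"]*(s**2).sum())
    R=np.array(c["R"]);o=-R.T@c["t"];v=R.T@np.r_[s,1]; return o+v*(z-o[2])/v[2]
if __name__=="__main__":
    W=np.load("top_W.npy"); c=C["top"]
    m=((W[...,2]>.006)&(W[...,2]<.2)).astype(np.uint8)
    n,l,st,ct=cv2.connectedComponentsWithStats(m)
    k=l[int(358*.64),int(393*.64)]; print(st[k])
    bed=(l==k)&(W[...,2]<.016)
    r=cv2.minAreaRect(W[bed][:,:2].astype(np.float32)); print("bed rect",r, np.median(W[bed][:,2])); print(cv2.boxPoints(r))
    for n,c in C.items():
        W=np.load(f"{n}_W.npy"); f=c["frame"].astype(int); b,g,rr=f[...,0],f[...,1],f[...,2]
        o=(rr>120)&(g>40)&(g<.7*rr)&(b<.35*rr)&(W[...,1]<-.15)&(W[...,0]<.6)&(W[...,0]>.35)
        P=W[o]; t=P[P[:,2]>.055]; print(n,"orange",o.sum(),np.argwhere(o).mean(0),"top",len(t),t.mean(0) if len(t) else 0,P[:,2].max() if len(P) else 0)
        y,x=np.argwhere(o).mean(0).astype(int) if o.sum() else (0,0)
    a=cv2.resize(C["top"]["frame"][180:300,180:370],None,fx=4.2,fy=4.2,interpolation=cv2.INTER_CUBIC)
    cv2.imwrite("pics/topc.png",np.clip(a*1.4,0,255).astype(np.uint8))
    a=cv2.resize(C["side"]["frame"][145:295,135:290],None,fx=4,fy=4,interpolation=cv2.INTER_CUBIC)
    cv2.imwrite("pics/sidec.png",np.clip(a*1.6,0,255).astype(np.uint8))
E
python3 m.py
```

```text
[  189   189   167   101 11126]
bed rect ((0.5134710073471069, -0.11757007241249084), (0.3504963219165802, 0.16018030047416687), 77.11280822753906) 0.009699517998574785
[[ 0.39631227 -0.27054125]
 [ 0.5524578  -0.3062666 ]
 [ 0.6306298   0.03540111]
 [ 0.4744842   0.07112646]]
top orange 29 [258.93103448 330.13793103] top 29 [ 0.46794835 -0.23515385  0.06088377] 0.063592920517376
side orange 28 [243.53571429 176.67857143] top 28 [ 0.46743027 -0.23656598  0.06054699] 0.06352798987741214
```

View pics/topc.png

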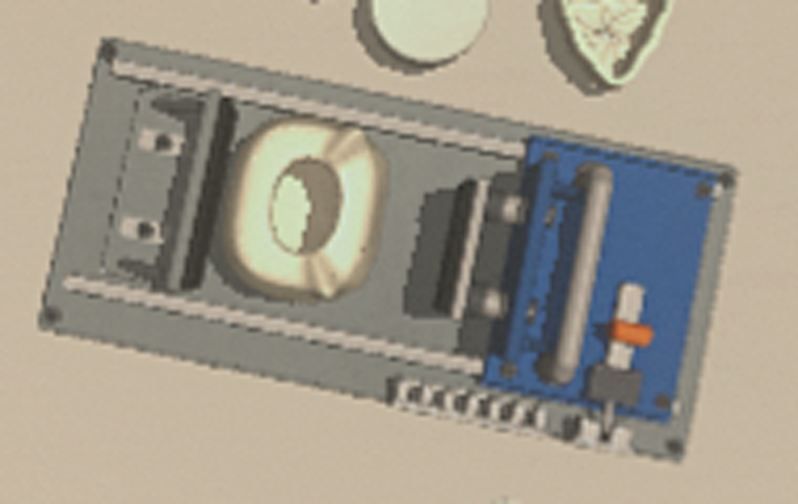

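View pics/sidec.png

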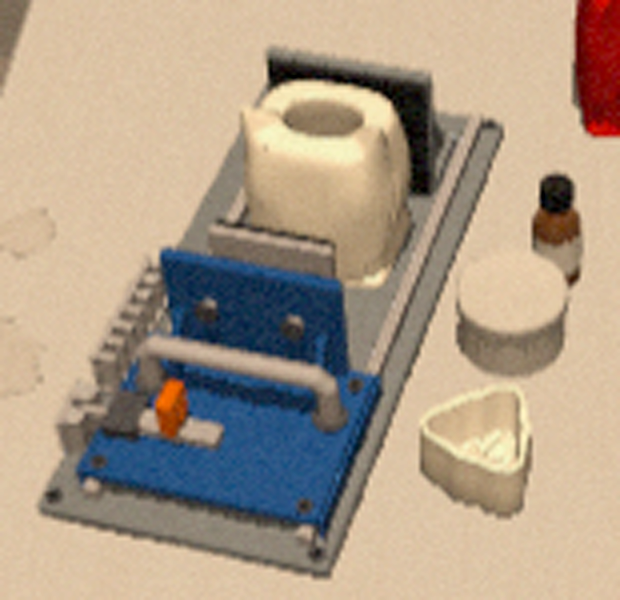

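The bed rectangle fits 350 x 160 mm. The tab lies within 1 mm of where the description puts it, in both views. Last measurement: tooth phase, stop face and owl in the clamp frame.

```bash
cat >> h.py <<'E'
EX=np.array([.2231,.9748,0]);EY=np.array([-.9748,.2231,0]);O=np.array([.5193,-.1189,0])
def toC(W): d=np.asarray(W)-O; return np.stack([d@EX,d@EY,d[...,2]],-1)
def toW(x,y,z): return O+np.multiply.outer(x,EX)+np.multiply.outer(y,EY)+np.multiply.outer(z,[0,0,1])
def status(s=None):
    s=s or env.get_state(); R=cv2.Rodrigues(np.zeros(3))[0]; w,x,y,z=s["orientation"]
    from scipy.spatial.transform import Rotation as Q
    R=Q.from_quat([x,y,z,w]).as_matrix(); f=s["wrist_force"]
    print("t",round(s["clock"],2),"clamp mm",np.round(toC(s["tcp_pos"])*1e3,1),"F xyz clamp",np.round([f@EX,f@EY,f[2]],1),"yaw",round(np.degrees(np.arctan2(R[1,0],R[0,0])),2),"tilt",np.round(R[:2,2],3),"gap",round(s["finger_gap"],4))
    return R
E
python3 - <<'E'
from h import *; import pickle
rows=[]
for n in ["top","side"]:
    c=pickle.load(open(f"{n}0.pkl","rb")); g=cv2.cvtColor(c["frame"],cv2.COLOR_BGR2GRAY).astype(np.float32)
    xs=np.arange(-150,10,.5)/1e3; ys=np.arange(100,55,-.5)/1e3
    X,Y=np.meshgrid(xs,ys); W=O+X[...,None]*EX+Y[...,None]*EY+np.array([0,0,.038])
    p=proj(c,W.reshape(-1,3)).reshape(*X.shape,2).astype(np.float32)
    r=cv2.remap(g,p[...,0],p[...,1],cv2.INTER_CUBIC); rows.append(cv2.resize(np.clip(r*1.5,0,255).astype(np.uint8),None,fx=2.45,fy=2.45))
    for yy in (70,74,78,82):
        i=int(np.argmin(abs(ys-yy/1e3))); q=r[max(i-3,0):i+4].mean(0); sel=(xs>-.098)&(xs<-.012); v=q[sel]-np.poly1d(np.polyfit(xs[sel],q[sel],2))(xs[sel])
        a=(v*np.exp(-2j*np.pi*xs[sel]/.012)).mean(); print(n,yy,"amp",round(abs(a),1),"bright phase x mod 12:",round((-np.angle(a)/2/np.pi*12)%12,2))
    Wc=toC(np.load(f"{n}_W.npy")); x,y,z=np.moveaxis(Wc,-1,0)
    # stop top edge
    def rep(t,m): 
        P=Wc[m]*1e3; print(n,t,len(P),"lo",np.round(np.percentile(P,3,0),1),"med",np.round(np.median(P,0),1),"hi",np.round(np.percentile(P,97,0),1)) if len(P) else print(n,t,0)
    rep("stop",(abs(y)<.04)&(z>.086)&(z<.11)&(x>.075)&(x<.17)); rep("stoptop",(abs(y-.0)<.05)&(z>.090)&(z<.11)&(x>.09)&(x<.17))
    rep("owl",(abs(y)<.06)&(z>.03)&(z<.13)&(x>0.0)&(x<.115)&(c["frame"].min(-1)>70))
    rep("teeth",(abs(y-.078)<.008)&(z>.03)&(z<.045)&(x>-.105)&(x<.02)); rep("keeper",(abs(y-.078)<.008)&(z>.03)&(z<.045)&(x>-.15)&(x<-.11))
    rep("bar",(abs(y)<.035)&(z>.05)&(z<.07)&(x>-.11)&(x<-.085))
cv2.imwrite("pics/teeth.png",np.vstack(rows)); status()
E
```

```text
top 70 amp 7.0 bright phase x mod 12: 1.07
top 74 amp 18.4 bright phase x mod 12: 4.08
top 78 amp 19.9 bright phase x mod 12: 4.28
top 82 amp 5.0 bright phase x mod 12: 4.18
top stop 368 lo [ 75.8 -36.6  88.4] med [96.6 -1.  99.8] hi [105.1  36.8 105.6]
top stoptop 298 lo [ 93.9 -45.3  95. ] med [99.5  0.7 99.8] hi [105.3  45.9 103.2]
top owl 1187 lo [ 12.1 -41.5  77.4] med [ 50.2  -3.2 105.4] hi [103.3  35.2 116.1]
top teeth 164 lo [-93.3  72.6  33. ] med [-56.7  80.6  37.1] hi [-18.6  85.1  40.2]
top keeper 85 lo [-139.6   72.3   31.8] med [-127.    79.    37.3] hi [-113.    85.3   40.1]
top bar 191 lo [-101.2  -32.8   58.8] med [-95.4  -0.1  63.4] hi [-90.2  32.8  66.8]
side 70 amp 1.9 bright phase x mod 12: 6.42
side 74 amp 6.9 bright phase x mod 12: 4.18
side 78 amp 12.0 bright phase x mod 12: 4.39
side 82 amp 4.9 bright phase x mod 12: 5.33
side stop 262 lo [ 76.4 -37.6  89. ] med [97.8 -1.3 99.1] hi [105.9  37.4 106.9]
side stoptop 281 lo [ 93.8 -46.9  90.7] med [98.5 -1.1 99. ] hi [105.9  44.9 104.1]
side owl 1223 lo [  9.9 -42.1  50.6] med [ 21.5  -8.8 100.3] hi [102.9  31.9 114.6]
side teeth 176 lo [-94.1  71.4  31. ] med [-58.4  78.7  36. ] hi [-19.8  84.4  39.7]
side keeper 91 lo [-140.2   71.1   30.7] med [-128.2   77.3   36.1] hi [-113.    84.3   39.7]
side bar 189 lo [-102.3  -33.1   55.8] med [-98.9  -1.3  62.8] hi [-91.9  33.4  65.8]
t 1.5 clamp mm [-489.3  230.8  250.3] F xyz clamp [-0.6  0.4  0. ] yaw 18.78 tilt [ 0. -0.] gap 0.0856
```

View pics/teeth.png

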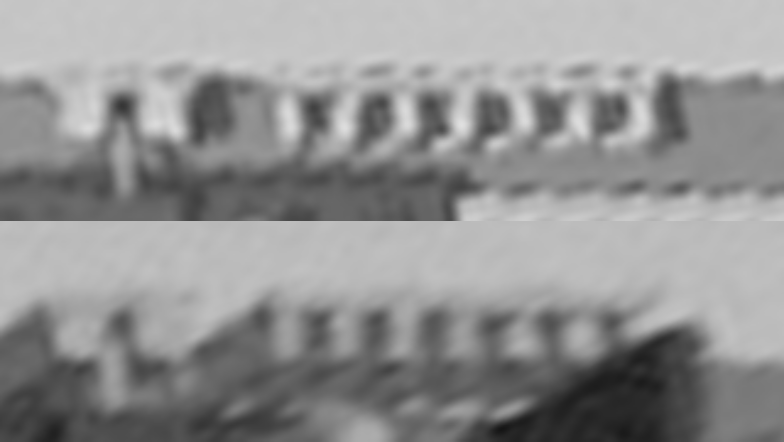

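The teeth are at clamp x ≈ -55.8 + 12k mm, so the gaps correspond to jaw ≈ 52, 64 and 76 mm. The stop face is at x ≈ 93 mm, so the pad should be pressed about 9 mm at jaw ≈ 52 mm. Starting to move.

Request:
carry_out(
  increments=[
    [[0.138, -0.086, 0, 0, 0, -0.028], [0.235, -0.146, 0, 0, 0, -0.055], [0.33, -0.205, 0, 0, 0, -0.081], [0.42, -0.262, 0, 0, 0, -0.108], [0.515, -0.32, 0, 0, 0, -0.135]],
  ],
  jaw=1,
  squeeze=60,
)

```text
clock: 2.12
tcp_pos: [0.3784, -0.3084, 0.2506]
orientation: [0.0, 0.83, 0.557, 0.0]
wrist_force: [-0.2, -0.1, 0.3]
finger_gap: 0.0001
grip_force: 0.0
```

```bash
cat > s.py <<'E'
from h import *; import sys
R=status()
if len(sys.argv)>3:
    t=toW(*[float(a)/1e3 for a in sys.argv[1:4]]); s=env.get_state(); print("shares",np.round(R.T@(t-s["tcp_pos"])/.5,4),"turn z",round(-((77.11-np.degrees(np.arctan2(R[1,0],R[0,0]))+180)%360-180)/360,4))
E
python3 s.py -126 50 130
```

```text
t 2.12 clamp mm [-216.1   95.1  250.6] F xyz clamp [-0.1  0.1  0.3] yaw 67.71 tilt [ 0.001 -0.001] gap 0.0001
shares [0.1926 0.0593 0.2412] turn z -0.0261
```

Request:
carry_out(
  increments=[
    [[0.096, 0.03, 0.06, 0, 0, -0.013], [0.193, 0.059, 0.12, 0, 0, -0.026], [0.193, 0.059, 0.22, 0, 0, -0.026], [0.193, 0.059, 0.24, 0, 0, -0.026]],
  ],
)

```text
clock: 2.62
tcp_pos: [0.4401, -0.2302, 0.1276]
orientation: [-0.003, 0.784, 0.621, -0.001]
wrist_force: [-0.2, 0.1, 0.1]
finger_gap: 0.0003
grip_force: 0.0
```

```bash
python3 s.py -126 51 66
```

```text
t 2.62 clamp mm [-126.1   52.4  127.6] F xyz clamp [0.  0.2 0.1] yaw 76.83 tilt [-0.005  0.003] gap 0.0003
shares [0.     0.0035 0.1232] turn z -0.0008
```

Request:
carry_out(
  increments=[
    [[0, 0.002, 0.07, 0, 0, 0], [0, 0.002, 0.11, 0, 0, 0], [0, 0.002, 0.123, 0, 0, 0], [0, 0.01, 0.123, 0, 0, 0], [0, 0.01, 0.123, 0, 0, 0]],
  ],
)

```text
clock: 3.25
tcp_pos: [0.4478, -0.2346, 0.0702]
orientation: [0.001, 0.784, 0.621, 0.0]
wrist_force: [0.2, -0.2, 0.0]
finger_gap: 0.0
grip_force: 0.0
```

```bash
python3 s.py -126 33.8 66
```

```text
t 3.25 clamp mm [-128.7   43.9   70.2] F xyz clamp [-0.2 -0.2  0. ] yaw 76.72 tilt [ 0.002 -0.002] gap 0.0
shares [0.0055 0.0201 0.0084] turn z -0.0011
```

Request:
carry_out(
  increments=[
    [[0.004, 0.003, 0.006, 0, 0, -0.001], [0.005, 0.006, 0.008, 0, 0, -0.001], [0.005, 0.009, 0.008, 0, 0, -0.001], [0.005, 0.012, 0.008, 0, 0, -0.001], [0.005, 0.012, 0.008, 0, 0, -0.001]],
  ],
)

```text
clock: 3.88
tcp_pos: [0.4528, -0.2322, 0.0647]
orientation: [-0.0, 0.782, 0.623, -0.0]
wrist_force: [-1.5, 0.6, 2.8]
finger_gap: 0.0003
grip_force: 1.5
```

```bash
python3 s.py -126 33.8 66
```

```text
t 3.88 clamp mm [-125.2   39.5   64.7] F xyz clamp [0.2 1.6 2.8] yaw 77.11 tilt [-0.  0.] gap 0.0003
shares [-0.0015  0.0114 -0.0027] turn z -0.0
```

Request:
carry_out(
  increments=[
    [[0, 0.003, -0.002, 0, 0, 0], [0, 0.006, -0.002, 0, 0, 0], [0, 0.009, -0.002, 0, 0, 0], [0, 0.012, -0.002, 0, 0, 0], [0, 0.012, -0.002, 0, 0, 0]],
  ],
)

```text
clock: 4.5
tcp_pos: [0.459, -0.2337, 0.0657]
orientation: [0.0, 0.782, 0.623, 0.0]
wrist_force: [-1.6, 1.8, -3.0]
finger_gap: 0.0
grip_force: 1.4
```

```bash
python3 s.py -126 33 66
python3 - <<'E'
from h import *
for n in ["top","side"]:
    c=env.read_camera(n); W=cloud(c); f=c["frame"].astype(int); b,g,r=f[...,0],f[...,1],f[...,2]
    o=(r>100)&(g<.7*r)&(b<.4*r)&(W[...,1]<-.15)&(W[...,0]<.6)&(W[...,0]>.35); print(n,o.sum(),np.round(toC(W[o]).mean(0)*1e3,1) if o.sum() else 0)
E
```

```text
t 4.5 clamp mm [-125.4   33.1   65.7] F xyz clamp [ 1.4  2.  -3. ] yaw 77.11 tilt [0. 0.] gap 0.0
shares [-0.0012  0.0003 -0.0006] turn z -0.0
top 0 0
side 26 [-133.8   14.4   53.4]
```

Request:
carry_out(
  increments=[
    [[0, 0.002, 0, 0, 0, 0], [0, 0.004, 0, 0, 0, 0], [0, 0.006, 0, 0, 0, 0], [0, 0.006, 0, 0, 0, 0]],
  ],
)

```text
clock: 5.1
tcp_pos: [0.4605, -0.2341, 0.0658]
orientation: [-0.001, 0.782, 0.623, -0.001]
wrist_force: [-6.0, 1.6, 1.7]
finger_gap: 0.0
grip_force: 3.7
```

```bash
python3 s.py -126 50 125
```

```text
t 5.1 clamp mm [-125.4   31.7   65.8] F xyz clamp [0.2 6.2 1.7] yaw 77.09 tilt [-0.003  0.   ] gap 0.0
shares [-0.0013 -0.037  -0.1183] turn z -0.0001
```

Request:
carry_out(
  increments=[
    [[0, -0.008, 0, 0, 0, 0], [0, -0.012, -0.03, 0, 0, 0], [0, -0.008, -0.056, 0, 0, 0], [0.01, 0.04, -0.056, 0, 0, 0], [0.013, 0.078, -0.056, 0, 0, 0]],
  ],
)

```text
clock: 5.72
tcp_pos: [0.5034, -0.2376, 0.0959]
orientation: [0.002, 0.782, 0.623, 0.001]
wrist_force: [0.4, 0.2, 0.3]
finger_gap: 0.0001
grip_force: 0.0
```

Request:
carry_out(
  increments=[
    [[0, 0, 0, 0, 0, 0], [0, 0, 0.02, 0, 0, 0], [0, 0, 0.05, 0, 0, 0], [0, 0, 0.056, 0, 0, 0], [0, 0, 0.056, 0, 0, 0]],
  ],
)

```text
clock: 6.35
tcp_pos: [0.5005, -0.2365, 0.0651]
orientation: [-0.001, 0.782, 0.623, -0.0]
wrist_force: [0.2, -0.7, -0.4]
finger_gap: 0.0001
grip_force: 0.0
```

```bash
python3 s.py -113 -8 66;  python3 - <<'E'
from h import *
ims=[]
for n,(a,b,d,e) in {"top":(180,300,180,370),"side":(145,295,135,290)}.items():
    c=env.read_camera(n); W=cloud(c); f=c["frame"].astype(int); b_,g,r=f[...,0],f[...,1],f[...,2]
    o=(r>100)&(g<.7*r)&(b_<.4*r)&(W[...,1]<-.15)&(W[...,0]<.6)&(W[...,0]>.35); print(n,o.sum(),np.round(toC(W[o]).mean(0)*1e3,1) if o.sum() else 0)
    ims.append(cv2.resize(c["frame"][a:b,d:e],(400,400)))
cv2.imwrite("pics/a1.png",np.clip(np.hstack(ims)*1.5,0,255).astype(np.uint8))
E
```

```text
t 6.35 clamp mm [-118.8   -7.9   65.1] F xyz clamp [-0.6 -0.3 -0.4] yaw 77.09 tilt [-0.001  0.001] gap 0.0001
shares [ 0.0116  0.0001 -0.0018] turn z -0.0001
top 0 0
side 30 [-134.    13.4   53.6]
```

View pics/a1.png

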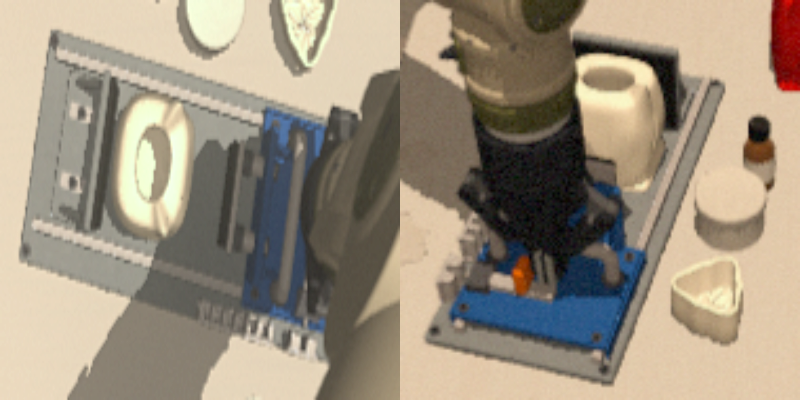

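The slide is drawn back (orange tab at (520,275) in the side half). The fingertip stands on its -y side behind the bar. Now pushing the bar.

Request:
carry_out(
  increments=[
    [[0.005, 0, 0, 0, 0, 0], [0.01, 0, 0, 0, 0, 0], [0.015, 0, 0, 0, 0, 0], [0.02, 0, 0, 0, 0, 0], [0.02, 0, 0, 0, 0, 0]],
  ],
)

```text
clock: 7.08
tcp_pos: [0.5032, -0.2291, 0.0661]
orientation: [0.002, 0.782, 0.623, -0.002]
wrist_force: [-3.4, -7.8, 0.2]
finger_gap: 0.0
grip_force: 3.9
```

```bash
python3 s.py -113 -8 66
```

```text
t 7.08 clamp mm [-111.    -8.9   66.1] F xyz clamp [-8.4  1.6  0.2] yaw 77.03 tilt [-0.001 -0.005] gap 0.0
shares [-0.004  -0.0018  0.0002] turn z -0.0002
```

Request:
carry_out(
  increments=[
    [[0.01, 0, 0, 0, 0, 0], [0.02, 0, 0, 0, 0, 0], [0.03, 0, 0, 0, 0, 0], [0.04, 0, 0, 0, 0, 0], [0.048, 0, 0, 0, 0, 0]],
  ],
)

```text
clock: 7.7
tcp_pos: [0.5084, -0.2065, 0.0661]
orientation: [0.002, 0.783, 0.622, -0.003]
wrist_force: [-3.5, -10.0, -0.4]
finger_gap: -0.0002
grip_force: 5.4
```

```bash
python3 s.py -64 -8 66;  python3 - <<'E'
from h import *
for n in ["top","side"]:
    c=env.read_camera(n); x,y,z=np.moveaxis(toC(cloud(c))*1e3,-1,0); b=c["frame"].astype(int)
    blue=(b[...,0]>1.6*b[...,2])&(z>85)&(z<105)&(abs(y)<48); print(n,"plate",blue.sum(),np.round(np.percentile(x[blue],[5,50,95]),1) if blue.sum() else "")
    m=(abs(y)<30)&(z>82)&(z<94)&(x>-58)&(x<5)&~blue; print("pad",m.sum(),np.round(np.percentile(x[m],[3,50,90,97]),1) if m.sum() else "")
    m=(abs(y)<45)&(z>90)&(x>85)&(x<115)&(z<105); print("stop",np.round(np.percentile(x[m],[2,5,50,97]),1))
E
```

```text
t 7.7 clamp mm [-87.8  -8.9  66.1] F xyz clamp [-10.5   1.2  -0.4] yaw 76.98 tilt [-0.002 -0.006] gap -0.0002
shares [ 0.0477 -0.0019 -0.0001] turn z -0.0004
top plate 8 [-42.3 -39.9 -37.9]
pad 202 [-36.6  -8.9  -3.4  -2.6]
stop [ 93.8  94.   99.3 105.3]
side plate 24 [-99.8 -84.1  95.8]
pad 34 [-41.9 -10.   -2.4  -1.6]
stop [ 93.4  93.8  98.8 105.5]
```

Request:
carry_out(
  increments=[
    [[0.006, 0, 0, 0, 0, 0], [0.012, 0, 0, 0, 0, 0], [0.017, 0, 0, 0, 0, 0], [0.021, 0, 0, 0, 0, 0], [0.025, 0, 0, 0, 0, 0]],
  ],
)

```text
clock: 8.43
tcp_pos: [0.5111, -0.1943, 0.0661]
orientation: [0.002, 0.783, 0.622, -0.003]
wrist_force: [-3.4, -9.7, -0.7]
finger_gap: 0.0001
grip_force: 5.3
```

```bash
python3 s.py -64 -8 66
```

```text
t 8.43 clamp mm [-75.3  -8.9  66.1] F xyz clamp [-10.2   1.1  -0.7] yaw 76.98 tilt [-0.002 -0.006] gap 0.0001
shares [ 0.0226 -0.0018  0.    ] turn z -0.0004
```

Request:
carry_out(
  increments=[
    [[0.002, 0, 0, 0, 0, 0], [0.004, 0, 0, 0, 0, 0], [0.006, 0, 0, 0, 0, 0], [0.008, 0, 0, 0, 0, 0], [0.01, 0, 0, 0, 0, 0]],
  ],
)

```text
clock: 9.05
tcp_pos: [0.5122, -0.1898, 0.0661]
orientation: [0.002, 0.783, 0.622, -0.003]
wrist_force: [-2.7, -10.6, 0.5]
finger_gap: 0.0
grip_force: 5.7
```

```bash
cat > p.py <<'E'
from h import *
status()
for n in ["top","side"]:
    c=env.read_camera(n); x,y,z=np.moveaxis(toC(cloud(c))*1e3,-1,0); b=c["frame"].astype(int)
    iv=(b[...,2]>60)&(b[...,0]>.6*b[...,2])&(b[...,2]-b[...,0]>12)&(z>40)&(z<112)&(abs(y)<52)&(x>-15)&(x<100)
    print(n,"ivory x",np.round(np.percentile(x[iv],[1,3,50,97,99]),1),"y",np.round(np.percentile(y[iv],[2,98]),1),"ztop",np.round(np.percentile(z[iv],98),1))
    m=(abs(y)<30)&(z>78)&(z<94)&(x>-50)&(x<30)&~iv&~(b[...,0]>1.5*b[...,2]); print("pad",m.sum(),np.round(np.percentile(x[m],[3,50,90,97]),1) if m.sum() else "")
E
python3 p.py
```

```text
t 9.05 clamp mm [-70.6  -8.9  66.1] F xyz clamp [-10.9   0.3   0.5] yaw 76.97 tilt [-0.002 -0.007] gap 0.0
top ivory x [13.4 14.8 51.8 83.4 85.8] y [-44.1  38.9] ztop 110.6
pad 200 [-19.3   5.5  11.1  11.8]
side ivory x [ 1.7  3.8 36.1 84.9 99.2] y [-48.8   6.1] ztop 109.6
pad 8 [2.5 4.9 8.9 8.9]
```

Request:
carry_out(
  increments=[
    [[0.002, 0, 0, 0, 0, 0], [0.004, 0, 0, 0, 0, 0], [0.006, 0, 0, 0, 0, 0], [0.008, 0, 0, 0, 0, 0], [0.01, 0, 0, 0, 0, 0]],
  ],
)

```text
clock: 9.78
tcp_pos: [0.5133, -0.1849, 0.0661]
orientation: [0.002, 0.783, 0.622, -0.003]
wrist_force: [-3.6, -11.6, -1.0]
finger_gap: -0.0003
grip_force: 5.7
```

```bash
python3 p.py
```

```text
t 9.78 clamp mm [-65.6  -8.9  66.1] F xyz clamp [-12.2   0.9  -1. ] yaw 76.97 tilt [-0.002 -0.007] gap -0.0003
top ivory x [18.3 19.7 56.2 87.7 90.1] y [-45.4  38. ] ztop 110.7
pad 198 [-14.2  10.8  16.1  17.2]
side ivory x [ 7.1  9.4 40.3 83.7 99.2] y [-49.9   6.7] ztop 109.9
pad 10 [-12.9  10.5  16.3  18. ]
```

Request:
carry_out(
  increments=[
    [[0.002, 0, 0, 0, 0, 0], [0.004, 0, 0, 0, 0, 0], [0.005, 0, 0, 0, 0, 0], [0.006, 0, 0, 0, 0, 0], [0.006, 0, 0, 0, 0, 0]],
  ],
)

```text
clock: 10.5
tcp_pos: [0.514, -0.182, 0.0661]
orientation: [0.002, 0.783, 0.622, -0.003]
wrist_force: [-4.7, -11.0, -0.5]
finger_gap: -0.0001
grip_force: 5.8
```

```bash
python3 p.py
```

```text
t 10.5 clamp mm [-62.7  -8.9  66.1] F xyz clamp [-11.8   2.2  -0.5] yaw 76.97 tilt [-0.002 -0.007] gap -0.0001
top ivory x [19.7 21.3 58.1 89.5 91.8] y [-45.9  37.4] ztop 110.6
pad 196 [-11.4  12.5  17.9  18.9]
side ivory x [ 8.8 16.5 42.3 85.7 99. ] y [-49.8   5.6] ztop 109.7
pad 5 [ 9.  12.4 15.4 15.6]
```

The mould has slid on towards the stop with the pad pressed about 4 mm, so the gap near jaw 52 mm may squeeze too little. I continue and measure.

Request:
carry_out(
  increments=[
    [[0.002, 0, 0, 0, 0, 0], [0.004, 0, 0, 0, 0, 0], [0.005, 0, 0, 0, 0, 0], [0.006, 0, 0, 0, 0, 0], [0.006, 0, 0, 0, 0, 0]],
  ],
)

```text
clock: 11.22
tcp_pos: [0.5146, -0.1793, 0.0661]
orientation: [0.002, 0.783, 0.622, -0.003]
wrist_force: [-4.0, -12.1, -1.0]
finger_gap: 0.0
grip_force: 6.3
```

```bash
python3 p.py
```

```text
t 11.22 clamp mm [-60.   -8.9  66.1] F xyz clamp [-12.7   1.2  -1. ] yaw 76.96 tilt [-0.002 -0.008] gap 0.0
top ivory x [20.1 21.7 58.3 89.7 91.9] y [-46.2  37.7] ztop 110.9
pad 197 [-8.6 12.6 18.  19.1]
side ivory x [ 8.8 20.5 43.  88.1 99.5] y [-50.    3.3] ztop 109.9
pad 9 [-9.9 11.3 15.4 16.8]
```

Request:
carry_out(
  increments=[
    [[0.002, 0, 0, 0, 0, 0], [0.004, 0, 0, 0, 0, 0], [0.005, 0, 0, 0, 0, 0], [0.006, 0, 0, 0, 0, 0], [0.006, 0, 0, 0, 0, 0]],
  ],
)

```text
clock: 11.95
tcp_pos: [0.5152, -0.1767, 0.0661]
orientation: [0.003, 0.783, 0.622, -0.003]
wrist_force: [-5.0, -13.1, 0.0]
finger_gap: 0.0
grip_force: 6.8
```

```bash
python3 p.py
```

```text
t 11.95 clamp mm [-57.3  -8.9  66.1] F xyz clamp [-13.9   2.    0. ] yaw 76.94 tilt [-0.002 -0.008] gap 0.0
top ivory x [20.1 21.7 58.7 89.6 92.1] y [-45.5  37.2] ztop 110.4
pad 196 [-5.9 12.8 18.2 19.2]
side ivory x [ 9.7 21.5 44.3 95.8 99.5] y [-50.2   3.2] ztop 110.4
pad 4 [11.3 12.6 15.1 15.7]
```

The mould is seated against the stop: the pad face stays at x ≈ 19.2 mm while the jaw advances, and the force slope agrees with the spring. The pad is pressed about 8.7 mm at jaw ≈ 55.5 mm. The gap at 52 mm would give only about 5 mm, and the gap at 64 mm about 17 mm, so I go for 64 mm.

Request:
carry_out(
  increments=[
    [[0.003, 0, 0, 0, 0, 0], [0.006, 0, 0, 0, 0, 0], [0.009, 0, 0, 0, 0, 0], [0.012, 0, 0, 0, 0, 0], [0.015, 0, 0, 0, 0, 0]],
  ],
)

```text
clock: 12.68
tcp_pos: [0.5167, -0.1702, 0.0661]
orientation: [0.003, 0.783, 0.622, -0.004]
wrist_force: [-5.4, -16.3, -1.4]
finger_gap: -0.0
grip_force: 8.5
```

```bash
python3 p.py
python3 - <<'E'
from h import *
ims=[]
for n,(a,b,d,e) in {"top":(180,300,180,370),"side":(145,295,135,290)}.items():
    c=env.read_camera(n); ims.append(cv2.resize(c["frame"][a:b,d:e],(400,400),interpolation=cv2.INTER_CUBIC))
cv2.imwrite("pics/a2.png",np.clip(np.hstack(ims)*1.6,0,255).astype(np.uint8))
E
```

```text
t 12.68 clamp mm [-50.6  -8.9  66.1] F xyz clamp [-17.1   1.6  -1.4] yaw 76.91 tilt [-0.003 -0.01 ] gap -0.0
top ivory x [16.  21.2 58.1 89.7 92. ] y [-45.9  37.6] ztop 110.2
pad 194 [ 0.7 12.8 18.1 19. ]
side ivory x [20.6 22.9 47.1 87.1 99.5] y [-50.1  -0.2] ztop 109.8
pad 0
```

View pics/a2.png

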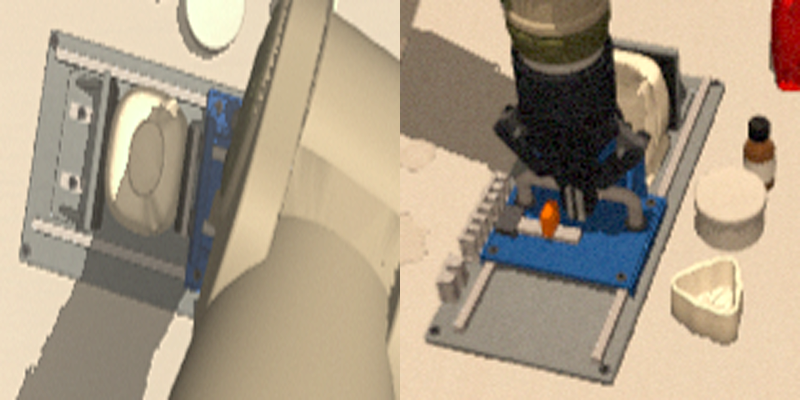

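The mould stands square against the stop. Pad press is about 15–16 mm and jaw about 62.5 mm. I nudge 1 mm further and feel for the gap with the slide.

Request:
carry_out(
  increments=[
    [[0.002, -0.004, 0, 0, 0, 0], [0.002, -0.008, 0, 0, 0, 0], [0.002, -0.011, 0, 0, 0, 0], [0.002, -0.014, 0, 0, 0, 0], [0.002, -0.017, 0, 0, 0, 0]],
  ],
)

```text
clock: 13.5
tcp_pos: [0.5133, -0.1687, 0.0675]
orientation: [0.007, 0.783, 0.622, -0.001]
wrist_force: [4.5, -16.2, -3.9]
finger_gap: -0.0004
grip_force: 7.5
```

```bash
cat > o.py <<'E'
from h import *
status()
c=env.read_camera("side"); W=cloud(c); f=c["frame"].astype(int); b_,g,r=f[...,0],f[...,1],f[...,2]
o=(r>100)&(g<.7*r)&(b_<.4*r)&(W[...,1]<0.0)&(W[...,0]<.6)&(W[...,0]>.35); print(o.sum(),np.round(toC(W[o]).mean(0)*1e3,1) if o.sum() else 0)
E
python3 o.py
```

```text
t 13.5 clamp mm [-49.9  -5.2  67.5] F xyz clamp [-14.8  -8.   -3.9] yaw 76.92 tilt [ 0.007 -0.012] gap -0.0004
46 [-70.   13.3  54.1]
```

Request:
carry_out(
  increments=[
    [[-0.005, 0.004, 0.003, 0, 0, 0], [-0.01, 0.004, 0.003, 0, 0, 0], [-0.013, 0.004, 0.003, 0, 0, 0], [-0.013, 0.0, 0.003, 0, 0, 0], [-0.013, -0.003, 0.003, 0, 0, 0]],
  ],
)

```text
clock: 14.18
tcp_pos: [0.5069, -0.1686, 0.0645]
orientation: [0.0, 0.782, 0.623, 0.0]
wrist_force: [5.3, -0.3, 1.9]
finger_gap: -0.0004
grip_force: 2.7
```

```bash
python3 o.py
```

```text
t 14.18 clamp mm [-51.2   1.   64.5] F xyz clamp [ 0.9 -5.2  1.9] yaw 77.13 tilt [ 0.001 -0.   ] gap -0.0004
37 [-71.1  19.4  56. ]
```

Request:
carry_out(
  increments=[
    [[0, -0.002, 0, 0, 0, 0], [0, -0.005, 0, 0, 0, 0], [0, -0.008, 0, 0, 0, 0], [0, -0.01, 0, 0, 0, 0], [0, -0.01, 0, 0, 0, 0]],
  ],
)

```text
clock: 14.85
tcp_pos: [0.5018, -0.1675, 0.0641]
orientation: [-0.0, 0.782, 0.623, 0.0]
wrist_force: [4.2, -0.5, 0.3]
finger_gap: -0.0
grip_force: 2.4
```

```bash
python3 o.py
```

```text
t 14.85 clamp mm [-51.3   6.3  64.1] F xyz clamp [ 0.4 -4.2  0.3] yaw 77.11 tilt [0. 0.] gap -0.0
40 [-71.1  24.4  54. ]
```

It entered the gap, past the tooth-stop point with only 4 N. Pushing it fully home.

Request:
carry_out(
  increments=[
    [[0, -0.003, 0, 0, 0, 0], [0, -0.006, 0, 0, 0, 0], [0, -0.009, 0, 0, 0, 0], [0, -0.012, 0, 0, 0, 0], [0, -0.012, 0, 0, 0, 0]],
  ],
)

```text
clock: 15.52
tcp_pos: [0.5009, -0.1675, 0.0648]
orientation: [0.004, 0.782, 0.623, 0.003]
wrist_force: [17.1, -2.0, -10.5]
finger_gap: 0.0003
grip_force: 8.7
```

```bash
python3 o.py
```

```text
t 15.53 clamp mm [-51.4   7.1  64.8] F xyz clamp [  1.9 -17.1 -10.5] yaw 77.14 tilt [ 0.01  -0.001] gap 0.0003
38 [-71.1  24.5  54.4]
```

Request:
carry_out(
  increments=[
    [[0, 0.012, 0, 0, 0, 0], [-0.004, 0.024, 0, 0, 0, 0], [-0.004, 0.026, 0, 0, 0, 0], [-0.004, 0.026, -0.05, 0, 0, 0], [-0.004, 0.026, -0.15, 0, 0, 0]],
  ],
)

```text
clock: 16.2
tcp_pos: [0.5053, -0.1701, 0.1375]
orientation: [-0.003, 0.782, 0.623, -0.002]
wrist_force: [0.8, -0.8, 0.7]
finger_gap: -0.0002
grip_force: 0.0
```

Request:
carry_out(
  increments=[
    [[0, 0, -0.1, 0, 0, 0], [-0.1, 0, -0.18, 0, 0, 0], [-0.2, 0, -0.18, 0, 0, 0], [-0.3, 0, -0.18, 0, 0, 0], [-0.4, 0, -0.18, 0, 0, 0]],
  ],
)

```text
clock: 16.82
tcp_pos: [0.4621, -0.367, 0.2291]
orientation: [-0.001, 0.782, 0.623, -0.0]
wrist_force: [1.1, 0.0, -0.8]
finger_gap: 0.0001
grip_force: 0.0
```

```bash
python3 p.py
python3 - <<'E'
from h import *
ims=[]
for n,(a,b,d,e) in {"top":(180,300,180,370),"side":(145,295,135,290)}.items():
    c=env.read_camera(n); W=cloud(c); x,y,z=np.moveaxis(toC(W)*1e3,-1,0); f=c["frame"].astype(int); b_,g,r=f[...,0],f[...,1],f[...,2]
    o=(r>100)&(g<.7*r)&(b_<.4*r)&(W[...,1]<0.0)&(W[...,0]<.6)&(W[...,0]>.35)&(z>55); print(n,"tab",o.sum(),x[o].mean(),y[o].mean(),z[o].mean())
    bl=(b_>1.5*r)&(z>85)&(z<104)&(abs(y)<48); print("plate",bl.sum(),np.round(np.percentile(x[bl],[5,50,95]),1) if bl.sum() else "")
    ims.append(cv2.resize(c["frame"][a:b,d:e],(400,400),interpolation=cv2.INTER_CUBIC))
cv2.imwrite("pics/a3.png",np.clip(np.hstack(ims)*1.5,0,255).astype(np.uint8))
E
```

```text
t 16.82 clamp mm [-254.7    0.4  229.1] F xyz clamp [ 0.3 -1.1 -0.8] yaw 77.09 tilt [-0.001  0.001] gap 0.0001
top ivory x [-11.6   8.3  56.6  89.5  91.7] y [-45.9  37.7] ztop 110.7
pad 121 [ 1.4 15.2 18.4 19. ]
side ivory x [-11.9   2.6  36.1  83.8  99.3] y [-49.6  32.8] ztop 110.1
pad 6 [14.8 15.4 16.3 16.7]
top tab 34 -63.361703460814105 24.431938075289306 60.52993384598085
plate 161 [-5.8 -2.3  0.6]
side tab 36 -65.94705041794303 24.269563764872544 59.20748564709015
plate 234 [-6.3 -4.2 -1.9]
```

View pics/a3.png

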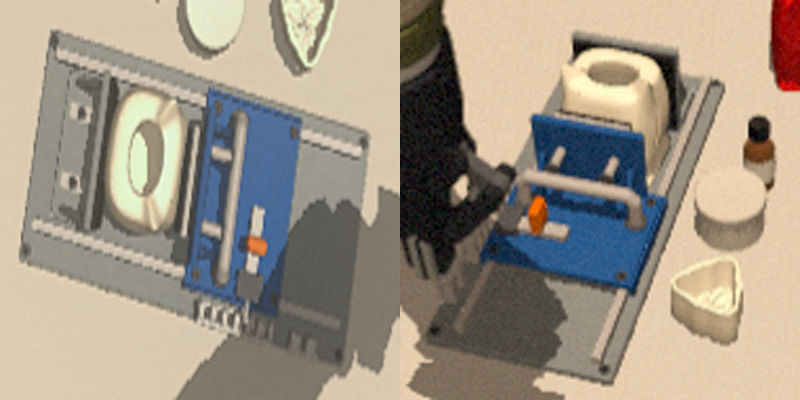

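The top view (left) shows the tab at (257,245), which is y ≈ 24.4 mm, the same as its original home value. The nose sits between two teeth. The mould at (145,165) is square against the stop, pressed by the pad at (195,195), with about 18 mm between pad and plate, so it is pressed in about 16 mm. The bystanders have not moved. Handing in.

```bash
python3 -c "
from workcell import env
print(env.hand_in())"
```

```text
the job is handed in; nothing more can be done
None
```

I handed the job in at about 17 s: the jaw is locked at about 62 mm with the slide fully home between two teeth, the pad is pressed in about 16 of its 22 mm, and the owl mould stands upright and square against the back stop.

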